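# Load the spool stand

### The arm

A 6-joint arm with a two-finger parallel gripper is mounted at the origin on the work surface. World frame = base frame: x ahead of the robot, y to its left, z up, the work surface at z = 0. Lengths are in m, angles in rad, forces in N, time in s.
With the tool pointing down it reaches from about 0.35 to 0.775 m from the base axis. Payload 5.5 kg.
Tool frame: the origin (TCP) lies where the fingers leave the gripper's body, on its centre line; the fingertips stand env.tip_reach ahead of it and the grasp point (between the pads) lies 54 mm ahead of it (env.tip_reach is the distance from the TCP to the fingertips, in m); z points along the fingers, y is the line along which they close (so a half turn about z gives the same grasp; the last joint's range is limited). The gripper opens to 85 mm and grips with 20 to 120 N. Pads are 22 mm wide; open, the fingers measure 114 mm over their backs; the gripper's body (76 mm by 85 mm) begins 54 mm behind the grasp point. The pads swing forward as they close: fully open they stand 13 mm farther back than shut.
Start: joints at [1.019, 0.313, 0.046, 1.304, 0, 1.431], TCP at [0.23, 0.527, 0.304] pointing down, gripper open.
Joint ranges: [-2.76, 2.76], [-0.86, 1.69], [-1.03, 1.26], [-2.2, 2.34], [-1.47, 1.5], [-3.14, 3.14]. Speed limits (rad/s): [2.57, 2.57, 3.14, 3.14, 3.14, 3.14].

### API

Orientations are given as a unit quaternion [w, x, y, z].
In Python, from workcell import status, optics, hand_in, env gives the robot as it stands.
- The arm moves only by the shell command python3 -m handwheel 'ROWS' [FORCE]. ROWS is a JSON object whose one key "deltas" holds a list of rows, each a list of 5 numbers: the opening, from -1 (shut) to 1 (fully open), then the shift along the tool's x, y, z in units of 40 mm (1.0 is 40 mm), then the turn about the tool's z in units of 10 degrees (1.0 is 10 degrees). In form: {"deltas": [[jaw, x, y, z, roll], ...]}. A call has 1 to 20 rows; each row shifts and turns the commanded pose from where the row before left it, along the tool's axes as they then stand; what a row does not reach is not made up. A row lasts 1/8 s, in which the tool goes at most 62.5 mm and 10.7 degrees, less where a joint would pass 70% of its speed; a pose out of reach is approached as far as the arm can. A call is refused whole if a number of a shift passes 1 or a number of a turn 1, either way. A call with a gripper value outside its range is refused whole. The fingers move at their own pace and stop on an object; FORCE is the grip in N (left out, the last holds). Time passes only in rows, so rows that do not move let the fingers close. It gives the time, the measured TCP pose, the force, the opening and the grip force at its end, in the units of the state.
- status.get_state(): the state, without advancing time (a new reading comes with each control period).
- optics.read_camera(name): name is "side" or "top"; returns a dict with "frame" (420x560x3 uint8, red, green, blue), "depth" (420x560 float32, m along the optical axis (not along the pixel's ray), 0 where there is no reading), "vfov" (degrees; the focal length in pixels is half the picture's height over the tangent of half this angle, whatever the lens; pixels are square), "cx", "cy" (the principal point, pixels), "k1" (the pictures are not rectified: a ray, as slopes to the right and down, at radius r is drawn at 1 + k1 r^2 times it, then the intrinsics apply), "origin" and "attitude" of the camera in the world. Camera axes: x right, y down, z forward; pixel columns grow to the right and rows downward; lengths in m; the calibration is good to about 2 mm. A picture is of the moment at which its call begins.
- hand_in(): hands the job in; it is judged then, once.
The state is a dict: "clock": time; "joint_pos": joint angles; "qvel": joint speeds; "tau": joint torques, N m; "tcp_pos": TCP position; "orientation": TCP orientation; "wrist_force": force on the tool from outside, world axes, zero at the start; "ft_torque": the same for the moment, N m; "finger_gap": finger opening in m; "grip_force": force on a finger pad.
Only numpy, scipy, OpenCV 4.12 (cv2) and the standard library are available. Lean on these libraries where they do the work, as an engineer would, in place of code of your own. Each camera call takes 0.05 s, during which the arm holds its last target. There are 200 camera calls.

### The job

Load the spool stand on the sewing table: slide the wide wooden spool onto the steel pin right back to the sprung plate, then the narrow spool up against it, then push the black end cap on until it snaps home behind the catch and stays there. Feel your way and keep it gentle: nothing may be forced against the stand, and the other things on the table stay where they are.

Things in the scene. Friction and masses are not known exactly. Their poses are not given: they have to be found in the camera images.
- stand: Fixed dark wooden stand: base 120 x 150 mm, upright 70 mm wide, top at 137 mm. Origin on the table at the upright's foot, z up. A level steel pin, 12 mm thick, points along the stand's -y. Nominal axis x = 0, z = 120 mm; clamped in a cross slide, it really stands up to 8 mm off in x and in z (parallel, unyielding, new each time), in no reading: feel or see it. Over 40 N on the stand is too much.
- pin_end (a point): Nominal centre of the pin's free end (1 mm bevel), fixed on the stand at x 0, y -165, z 120 mm of its frame; axes as the stand's. The real end has the same y but the pin's unknown x and z offset.
- plate_face (a point): Nominal centre of the front face of the sprung steel plate (38 mm diameter ring round the pin's root) when free: x 0, y -30, z 120 mm of the stand. It carries the pin's offset too. The plate yields up to 11 mm toward the upright, at 2 N plus 0.5 N per mm.
- catch_back (a point): Nominal point on the pin's axis under the upright back of a 4 mm wide sprung catch, y -142 mm of the stand. Its ramp rises from y -153 to 5 mm above the pin's top at y -144. A part slid over sinks it (5 to 10 N of push). The full stack is 118 mm long: push the cap 6 to 9 mm against the plate and the catch springs up behind its outer end; let go, it rests on the catch.
- wide_spool: Loose plain wooden spool: flanges 54 mm diameter, 6 mm thick; barrel 32 mm diameter, 36 mm between flanges; 48 mm long, through hole 16 mm. Same both ways round. Origin at its centre, axis along its y. It lies on its side, centre 33 mm above the table, on a fixed wooden rest: plate 70 x 56 x 6 mm with two 4 mm high ridges beside the spool. About 0.07 kg.
- narrow_spool: Loose plain wooden spool: flanges 40 mm diameter, 5 mm thick; barrel 26 mm diameter, 32 mm between flanges; 42 mm long, through hole 16 mm. Same both ways round. Origin at its centre, axis along its y. It lies on its side, centre 26 mm above the table, on a like rest. About 0.045 kg.
- cap: Loose black end cap: a plain tube without flanges, 36 mm diameter, 28 mm long, through hole 16 mm. Same both ways round. Origin at its centre, axis along its y. It lies on its side, centre 24 mm above the table, on a like rest. About 0.04 kg.
- oil_can: Bystander: dark steel oil can with thin spout, 66 mm wide, 110 mm high, origin under its centre.
- pincushion: Bystander: round grey pincushion, 60 mm wide, 40 mm high, origin under its centre.
- button_tin: Bystander: round steel tin, 64 mm wide, 50 mm high, origin under its centre.

How it is judged:
On the way, in this order (a step that is already met when the one before it is completed fails the run):
1. the wide spool is on the pin, back at the sprung plate (within 10 mm), let go (x of wide_spool in the frame of stand between -0.012 and 0.012 m and z of wide_spool in the frame of stand between 0.106 and 0.132 m and y of wide_spool in the frame of stand between -0.064 and -0.04 m and angle between the y axis of wide_spool and the y axis of stand, either way round below 0.2 rad and contact force between the fingers and wide_spool below 0.1 N), for 0.2 s.
2. the narrow spool is on the pin in front of the wide one (gaps up to 12 mm in all), let go, the wide one still on (x of wide_spool in the frame of stand between -0.012 and 0.012 m and z of wide_spool in the frame of stand between 0.106 and 0.132 m and y of wide_spool in the frame of stand between -0.066 and -0.04 m and angle between the y axis of each of wide_spool, narrow_spool and the y axis of stand, either way round below 0.2 rad and x of narrow_spool in the frame of stand between -0.012 and 0.012 m and z of narrow_spool in the frame of stand between 0.106 and 0.132 m and y of narrow_spool in the frame of stand between -0.111 and -0.085 m and contact force between the fingers and narrow_spool below 0.1 N), for 0.2 s.
At the end, for the whole second after the job is handed in: Wide spool, narrow spool and cap are on the pin in that order from the post, pressed together against the plate: centres no farther out than y = -51.5, -97 and -130.5 mm in the stand's frame (cap held behind the catch, 2.5 mm allowed), axes within 0.2 rad of the pin, at rest, let go (x of wide_spool in the frame of stand between -0.012 and 0.012 m and z of wide_spool in the frame of stand between 0.106 and 0.132 m and y of wide_spool in the frame of stand between -0.0515 and -0.04 m and angle between the y axis of each of wide_spool, narrow_spool, cap and the y axis of stand, either way round below 0.2 rad and x of narrow_spool in the frame of stand between -0.012 and 0.012 m and z of narrow_spool in the frame of stand between 0.106 and 0.132 m and y of narrow_spool in the frame of stand between -0.097 and -0.085 m and x of cap in the frame of stand between -0.012 and 0.012 m and z of cap in the frame of stand between 0.106 and 0.132 m and y of cap in the frame of stand between -0.1305 and -0.117 m and linear speed of each of wide_spool, narrow_spool, cap below 0.02 m/s); the robot touches nothing.
It fails at once if more than 40 N on the stand, its pin, plate or catch (contact force between anything else and stand above 40 N).
It fails at once if oil can moved more than 20 mm (distance of oil_can from where it was at the start of the episode above 0.02 m).
It fails at once if pincushion moved more than 20 mm (distance of pincushion from where it was at the start of the episode above 0.02 m).
It fails at once if button tin moved more than 20 mm (distance of button_tin from where it was at the start of the episode above 0.02 m).
It also fails if it takes over 72 s, if anything falls off the work surface, if the arm or the gripper's body presses on something with over 40 N, if the wrist force passes 120 N, or if a joint passes its speed limit or range.

## Working session

There is one attempt and no reset: what is moved stays moved. The work goes in short steps, Python scripts to look and compute and a shell command to move; the robot and the scene stay as the last step left them, time stands still between calls to the robot, and variables do not carry over. Pictures are saved under pics/ and viewed, at most 10 in all, crops included, and the job is handed in when it is done.

```bash
ls; mkdir -p pics; cat > h.py <<'E'
import numpy as np, cv2
from scipy.spatial.transform import Rotation as R
from workcell import status, optics, env
def rot(q): return R.from_quat([q[1],q[2],q[3],q[0]]).as_matrix()
def cam(n):
    c=optics.read_camera(n); h=c['frame'].shape[0]
    f=h/2/np.tan(np.radians(c['vfov'])/2); c['f']=f
    a=np.array(c['attitude']); c['R']=a if a.shape==(3,3) else rot(a)
    c['o']=np.array(c['origin']); return c
def undist(c,u,v):
    x=(np.asarray(u,float)-c['cx'])/c['f']; y=(np.asarray(v,float)-c['cy'])/c['f']
    X,Y=x.copy(),y.copy()
    for _ in range(15):
        s=1+c['k1']*(X*X+Y*Y); X,Y=x/s,y/s
    return X,Y
def cloud(c):
    v,u=np.mgrid[:c['frame'].shape[0],:c['frame'].shape[1]]
    X,Y=undist(c,u,v); d=c['depth']
    return np.stack([X*d,Y*d,d],-1)@c['R'].T+c['o']
def proj(c,p):
    q=(np.atleast_2d(p)-c['o'])@c['R']; x,y=q[:,0]/q[:,2],q[:,1]/q[:,2]
    s=1+c['k1']*(x*x+y*y); return np.stack([c['cx']+c['f']*x*s,c['cy']+c['f']*y*s],-1)
E
python3 - <<'E'
from h import *
for n in('side','top'):
    c=cam(n); cv2.imwrite(f'pics/{n}0.png',c['frame'][:,:,::-1]); np.savez(f'pics/{n}0.npz',P=cloud(c),F=c['frame'],D=c['depth'])
    print(n,c['o'],c['R'].round(3).tolist(),c['f'],c['k1'],c['vfov'],c['attitude'])
print(status.get_state(),env.tip_reach)
E
```

```text
pics
side [ 0.5042656  -1.00421262  0.70684129] [[0.994, -0.037, 0.101], [-0.106, -0.5, 0.859], [0.019, -0.865, -0.501]] 535.8438583719839 -0.18717191479500284 42.800943250465686 [-0.49826625  0.86534163 -0.04129227  0.03477876]
top [0.43515244 0.0023008  1.19515315] [[0.008, -0.985, 0.172], [-1.0, -0.006, 0.014], [-0.013, -0.173, -0.985]] 486.9893550310626 -0.06951104688571853 46.65343279043912 [-0.06597324  0.70692483 -0.70193659  0.05647859]
{'clock': 0.1, 'joint_pos': array([1.01938147e+00, 3.13935640e-01, 4.51301951e-02, 1.30361877e+00,
       1.07053286e-05, 1.43116392e+00]), 'qvel': array([ 0.00042367, -0.00262927,  0.0021491 , -0.00036976,  0.00128266,
       -0.00018218]), 'tau': array([ 1.33045523e-03, -4.81725276e+01,  2.99244386e+01,  1.27140855e-02,
       -2.07928456e-04, -3.21279515e-05]), 'tcp_pos': array([0.22999038, 0.52664313, 0.30310745]), 'orientation': array([-2.80710846e-04,  2.04439582e-01,  9.78878846e-01, -7.64026482e-04]), 'wrist_force': array([-0.26243052, -0.42704908, -0.21603082]), 'ft_torque': array([-0.02057943, -0.01586973,  0.03743508]), 'grip_force': 0.0, 'finger_gap': 0.08552958958911497} 0.0726
```

View pics/side0.png

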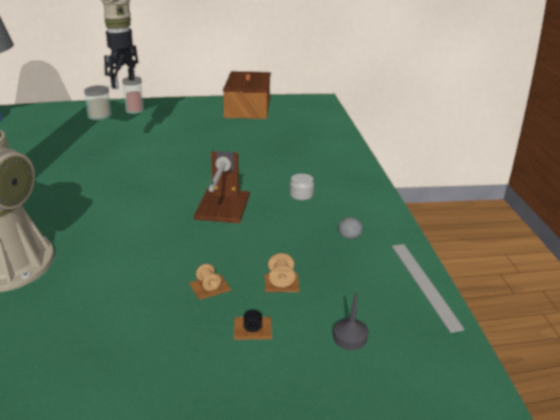

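View pics/top0.png

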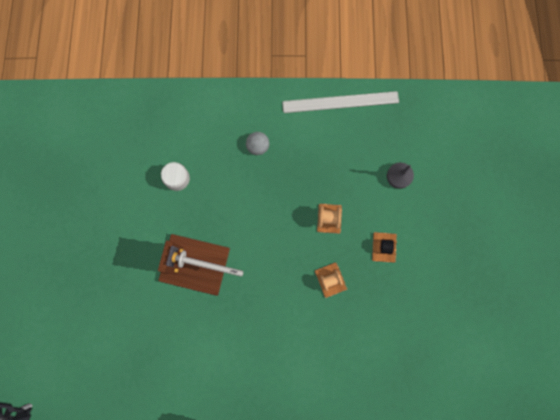

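The top view shows the stand at about (195,265), with its pin running from (180,260) to (242,273). The wide spool is at (330,217), the narrow at (331,280), the cap at (387,246), the oil can at (400,175), the pincushion at (257,143) and the tin at (175,177). The side view shows the same layout.

```bash
python3 - <<'E'
from h import *
for n in('top','side'):
    d=np.load(f'pics/{n}0.npz'); P=d['P']; F=d['F'].astype(int); ok=d['D']>0
    x,y,z=P[...,0],P[...,1],P[...,2]
    tab=ok&(abs(z)<.02)&(x>.3)&(x<.6)&(abs(y)<.3); print(n,'table z',np.median(z[tab]),z[tab].std())
    green=(F[...,1]>F[...,0]+15)&(F[...,1]>F[...,2])
    m=(ok&(~green)&(z>-.02)&(z<.16)&(x>.2)&(x<.8)&(abs(y)<.35)).astype(np.uint8)
    k,l,s,_=cv2.connectedComponentsWithStats(m,connectivity=8)
    for i in range(1,k):
        if s[i,4]<60: continue
        q=P[l==i]; (c,sz,a)=cv2.minAreaRect((q[:,:2]*1000).astype(np.float32))
        print(i,'px',s[i].tolist(),'rect mm',np.round(c,1),np.round(sz,1),round(a,1),'zmax',np.percentile(q[:,2],[50,98]).round(4))
    # pin points
    rgb=F.sum(-1); sat=F.max(-1)-F.min(-1)
    pm=ok&(z>.10)&(z<.15)&(x>.2)&(x<.6)&(y>0)&(y<.4)&(sat<40)
    q=P[pm]; print('pin pts',len(q)); 
    v,u=np.where(pm)
    o=np.argsort(q[:,1])
    for j in o[::max(1,len(o)//40)]: print(u[j],v[j],q[j].round(4),F[v[j],u[j]])
E
```

```text
top table z -0.0002698956891126203 0.004548117028772208
1 px [248, 145, 20, 10, 134] rect mm [791.6  62.8] [48.5 16.3] 87.0 zmax [0.027  0.0381]
2 px [161, 163, 28, 27, 608] rect mm [721.7 271.5] [75.9 59.5] 88.2 zmax [0.0491 0.0541]
3 px [387, 163, 26, 25, 528] rect mm [ 729.7 -292.2] [61.3 61.7] 2.2 zmax [0.0288 0.0858]
4 px [317, 203, 25, 31, 698] rect mm [ 625.1 -117.6] [59.6 74.2] 87.5 zmax [0.0117 0.0604]
5 px [372, 232, 25, 31, 715] rect mm [ 553.5 -252.2] [60.8 73.4] 86.2 zmax [0.0068 0.0418]
6 px [158, 234, 85, 62, 3259] rect mm [502.2 193. ] [218.  120.6] 76.9 zmax [0.0148 0.1413]
7 px [314, 262, 33, 36, 740] rect mm [ 472.9 -119.1] [73.2 60.2] 21.2 zmax [0.0069 0.0453]
pin pts 584
243 271 [0.4865 0.0852 0.1161] [ 99 134 111]
240 273 [0.4816 0.0909 0.1265] [200 197 192]
238 270 [0.4882 0.0955 0.1252] [143 150 140]
235 271 [0.4858 0.1018 0.1273] [126 123 125]
233 273 [0.4816 0.1064 0.1237] [149 151 145]
230 271 [0.4858 0.1129 0.1259] [156 153 149]
228 272 [0.4837 0.1176 0.1224] [159 162 155]
225 268 [0.4921 0.1238 0.1276] [183 180 175]
223 271 [0.4858 0.1286 0.1232] [151 144
[... 3262 characters left out ...]
362 0.1368] [81 73 75]
231 155 [0.5353 0.2371 0.1393] [81 77 81]
233 153 [0.5405 0.2379 0.1444] [81 73 66]
229 168 [0.5295 0.2388 0.102 ] [120 118 116]
225 153 [0.5203 0.2394 0.1443] [83 81 83]
232 155 [0.5379 0.2404 0.1377] [81 73 74]
228 152 [0.528  0.2411 0.1461] [74 87 82]
233 155 [0.5405 0.2423 0.1368] [89 68 63]
223 151 [0.5154 0.2433 0.1483] [71 94 81]
221 155 [0.51   0.2445 0.1368] [88 84 87]
222 156 [0.5125 0.2453 0.1335] [121 116 114]
218 156 [0.5023 0.2468 0.1332] [87 83 86]
226 151 [0.5231 0.2486 0.1457] [64 91 77]
238 155 [0.5536 0.2506 0.1326] [67 80 56]
216 157 [0.4971 0.2534 0.1275] [89 68 62]
211 158 [0.4841 0.2563 0.1238] [83 75 52]
235 152 [0.5463 0.2583 0.1377] [78 83 61]
```

```bash
python3 - <<'E'
from h import *
a=cv2.imread('pics/top0.png')[220:310,145:445]; b=cv2.imread('pics/side0.png')[140:345,180:310]
a=cv2.resize(a,None,fx=2.6,fy=2.6,interpolation=cv2.INTER_CUBIC); b=cv2.resize(b[:90],None,fx=3.6,fy=3.6,interpolation=cv2.INTER_CUBIC)
o=np.zeros((a.shape[0]+b.shape[0],800,3),np.uint8); o[:a.shape[0],:a.shape[1]]=a; o[a.shape[0]:,:b.shape[1]]=b
cv2.imwrite('pics/crop1.png',o); print(o.shape)
E
```

```text
(558, 800, 3)
```

View pics/crop1.png

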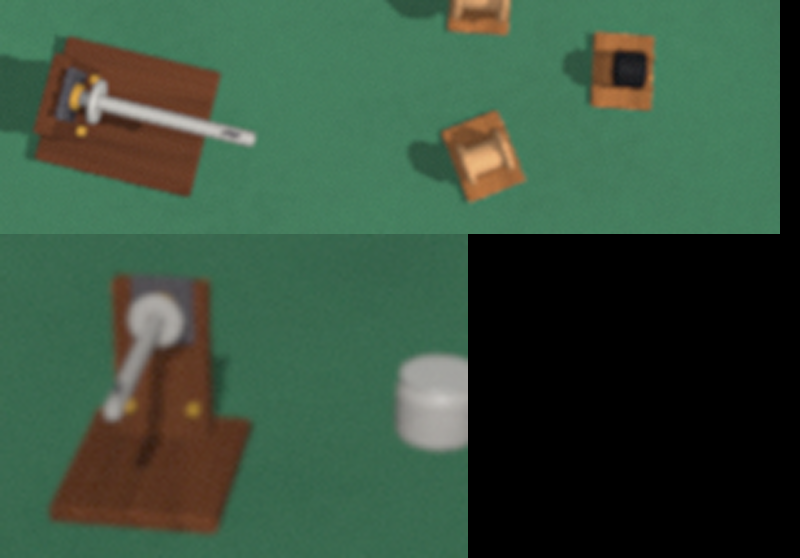

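```bash
cat >> h.py <<'E'
from scipy.optimize import least_squares
def box2(r,a,R0,L): # sdf of cylinder radius R0, half length L
    q=np.stack([r-R0,abs(a)-L],-1); return np.linalg.norm(np.maximum(q,0),axis=-1)+np.minimum(q.max(-1),0)
DIM={'wide':(.027,.006,.016,.048),'narrow':(.020,.005,.013,.042),'cap':(.018,.005,.018,.028)}
def sdf(n,r,a):
    Rf,t,Rb,L=DIM[n]
    return np.minimum(box2(r,a,Rb,L/2),box2(r,abs(a)-(L-t)/2,Rf,t/2))
def fit(n,Q,p0,free_z=False):
    def f(p):
        d=Q-np.array([p[0],p[1],p[3] if free_z else p0[3]]); ax=np.array([-np.sin(p[2]),np.cos(p[2]),0])
        a=d@ax; r=np.linalg.norm(d-a[:,None]*ax,axis=1); return sdf(n,r,a)*1000
    s=least_squares(f,p0 if free_z else p0[:3],loss='soft_l1',x_scale=.01,diff_step=1e-3 and None); return s.x,np.median(abs(f(s.x)))
def fitpin(Q,p0): # x at y=.15, slope, z ; horizontal cylinder r 6
    def f(p):
        ax=np.array([np.sin(p[1]),np.cos(p[1]),0]); d=Q-np.array([p[0],.15,p[2]])
        a=d@ax; return (np.linalg.norm(d-a[:,None]*ax,axis=1)-.006)*1000
    s=least_squares(f,p0,loss='soft_l1',x_scale=.01); return s.x,np.median(abs(f(s.x)))
E
cat > m.py <<'E'
from h import *
D={n:np.load(f'pics/{n}0.npz') for n in('top','side')}
G={'wide':(.626,-.118,-.04,.033,.014),'narrow':(.472,-.118,-.36,.026,.013),'cap':(.554,-.252,-.06,.024,.013)}
for n,g in G.items():
    for cs in (('top',),('side',),('top','side')):
        Q=[]
        for c in cs:
            P=D[c]['P'].reshape(-1,3).copy(); P[:,2]+= .0003 if c=='top' else -.001
            Q.append(P[(np.hypot(P[:,0]-g[0],P[:,1]-g[1])<.045)&(P[:,2]>g[4])&(D[c]['D'].ravel()>0)])
        Q=np.concatenate(Q); p,e=fit(n,Q,np.array(g[:4])); print(n,cs,len(Q),p.round(4),np.degrees(p[2]).round(1),e.round(2))
for cs in (('top',),('side',),('top','side')):
    Q=[];B=[]
    for c in cs:
        P=D[c]['P'].reshape(-1,3).copy(); P[:,2]+= .0003 if c=='top' else -.001; F=D[c]['F'].reshape(-1,3).astype(int)
        near=np.hypot(P[:,0]-.497,P[:,1]-.15)<.2
        Q.append(P[near&(abs(P[:,2]-.125)<.02)&(P[:,1]>.09)&(P[:,1]<.205)])
        B.append(P[near&(abs(P[:,2]-.014)<.012)&(F[:,0]>F[:,1]+15)])
    Q=np.concatenate(Q); p,e=fitpin(Q,[.498,.19,.12]); print('pin',cs,len(Q),p.round(4),np.degrees(p[1]).round(1),e.round(2))
    if cs==('top',): print(cv2.minAreaRect((np.concatenate(B)[:,:2]*1000).astype(np.float32)), np.median(np.concatenate(B)[:,2]))
E
python3 m.py
```

```text
wide ('top',) 339 [ 0.623  -0.1153 -0.0728] -4.2 0.78
wide ('side',) 696 [ 0.6257 -0.118  -0.0532] -3.0 1.49
wide ('top', 'side') 1035 [ 0.6238 -0.1135 -0.0855] -4.9 1.21
narrow ('top',) 228 [ 0.4716 -0.1175  0.3797] 21.8 1.06
narrow ('side',) 410 [ 0.4723 -0.1184  0.2691] 15.4 1.15
narrow ('top', 'side') 638 [ 0.4721 -0.1174  0.3564] 20.4 1.1
cap ('top',) 202 [ 0.5531 -0.2531 -0.0606] -3.5 1.11
cap ('side',) 368 [ 0.5552 -0.2518 -0.0792] -4.5 0.91
cap ('top', 'side') 570 [ 0.5544 -0.2521 -0.0712] -4.1 1.1
pin ('top',) 295 [0.4963 0.2203 0.1224] 12.6 1.05
((507.052001953125, 213.614013671875), (149.1089324951172, 116.82685852050781), 77.07197570800781) 0.013924224894427384
pin ('side',) 126 [0.4981 0.2364 0.1225] 13.5 0.62
pin ('top', 'side') 421 [0.497  0.2267 0.1226] 13.0 1.07
```

```bash
cat > to.py <<'E'
from h import *
import sys
x,y,z,ang=map(float,sys.argv[1:5]); s=status.get_state(); M=rot(s['orientation']); p=s['tcp_pos']
cur=np.degrees(np.arctan2(M[1,0],M[0,0])); roll=(cur-ang+90)%180-90
print('t',round(s['clock'],2),'tcp',p.round(4),'xang',cur.round(1),'F',s['wrist_force'].round(2),'gap',s['finger_gap'].round(4),'tilt',M[:2,2].round(3),'j6',s['joint_pos'][5].round(2))
d=np.array([x,y,z])-p; r=R.from_euler('z',-roll,degrees=True).as_matrix()
print('roll',round(roll/10,2),'shift now',(M.T@d/.04).round(2),'after roll',((r@M).T@d/.04).round(2))
E
python3 to.py .6245 -.1165 .2 87
```

```text
Traceback (most recent call last):
  File "to.py", line 5, in <module>
    print('t',round(s['clock'],2),'tcp',p.round(4),'xang',cur.round(1),'F',s['wrist_force'].round(2),'gap',s['finger_gap'].round(4),'tilt',M[:2,2].round(3),'j6',s['joint_pos'][5].round(2))
                                                                                                           ^^^^^^^^^^^^^^^^^^^^^
AttributeError: 'float' object has no attribute 'round'
```

```bash
sed -i "s/s\['finger_gap'\].round(4)/round(s['finger_gap'],4)/" to.py; python3 -m handwheel '{"deltas":[[1,0,0,0,1],[1,0,0,0,1],[1,0,0,0,1],[1,0,0,0,1],[1,0,0,0,1],[1,0,0,0,1],[1,0,0,0,0.94]]}' 40; python3 to.py .6245 -.1165 .2 87
```

```text
clock: 0.98
tcp_pos: [0.23, 0.5267, 0.3034]
orientation: [0.0, 0.727, 0.686, -0.0]
wrist_force: [-0.0, 0.2, -0.5]
finger_gap: 0.0856
grip_force: 0.0
t 0.97 tcp [0.23   0.5267 0.3034] xang 86.7 F [-0.01  0.23 -0.54] gap 0.0856 tilt [-0.001 -0.001] j6 2.65
roll -0.03 shift now [-15.48  10.77   2.59] after roll [-15.54  10.69   2.59]
```

```bash
python3 -m handwheel '{"deltas":[[1,-0.97,0.67,0,0],[1,-0.97,0.67,0,0],[1,-0.97,0.67,0,0],[1,-0.97,0.67,0,0],[1,-0.97,0.67,0,0],[1,-0.97,0.67,0,0],[1,-0.97,0.67,0,0],[1,-0.97,0.67,0,0],[1,-0.97,0.67,0,0],[1,-0.97,0.67,0.3,0],[1,-0.97,0.67,0.3,0],[1,-0.97,0.67,0.4,0],[1,-0.97,0.67,0.4,0],[1,-0.97,0.67,0.4,0],[1,-0.97,0.67,0.4,0],[1,-0.97,0.67,0.4,0],[1,0,0,0,0]]}'; python3 to.py .6245 -.1165 .087 87
```

```text
clock: 3.1
tcp_pos: [0.6262, -0.1183, 0.197]
orientation: [-0.001, 0.727, 0.687, -0.001]
wrist_force: [0.0, 0.3, -0.1]
finger_gap: 0.0852
grip_force: 0.0
t 3.1 tcp [ 0.6262 -0.1183  0.197 ] xang 86.8 F [ 0.01  0.34 -0.08] gap 0.0852 tilt [-0.003  0.001] j6 1.31
roll -0.02 shift now [ 0.04 -0.04  2.75] after roll [ 0.04 -0.04  2.75]
```

```bash
python3 -m handwheel '{"deltas":[[1,0.04,-0.04,0.8,0],[1,0,0,0.8,0],[1,0,0,0.7,0],[1,0,0,0.45,0],[1,0,0,0,0],[-1,0,0,0,0],[-1,0,0,0,0],[-1,0,0,0,0],[-1,0,0,0,0],[-1,0,0,0,0],[-1,0,0,0,0]]}' 40; python3 to.py .6245 -.1165 .2 77; python3 - <<'E'
from h import *
c=cam('side'); cv2.imwrite('pics/g1.png',cv2.resize(c['frame'][200:320,200:360,::-1],None,fx=4,fy=4,interpolation=2))
E
```

```text
clock: 4.47
tcp_pos: [0.6248, -0.1139, 0.0908]
orientation: [0.001, 0.725, 0.688, 0.0]
wrist_force: [-1.6, 0.5, 4.4]
finger_gap: 0.0301
grip_force: 40.5
t 4.47 tcp [ 0.6248 -0.1139  0.0908] xang 87.0 F [-1.62  0.53  4.41] gap 0.0301 tilt [ 0.001 -0.   ] j6 1.32
roll 1.0 shift now [-0.07 -0.   -2.73] after roll [-0.07  0.01 -2.73]
```

View pics/g1.png

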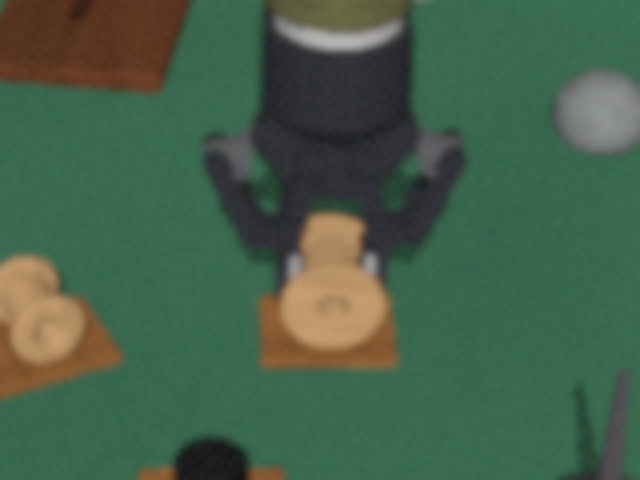

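The wide spool sits between the pads at about (330,280) in the crop, and nothing else has moved. I'll lift it and stage it in front of the pin.

```bash
python3 -m handwheel '{"deltas":[[-1,0,0,-0.5,0],[-1,0,0,-0.8,0],[-1,0,0,-0.8,0],[-1,0,0,-0.7,0],[-1,0,0,0,0.5],[-1,0,0,0,0.5]]}'; python3 to.py .465 .012 .1805 77
```

```text
clock: 5.28
tcp_pos: [0.6245, -0.1137, 0.2022]
orientation: [0.0, 0.783, 0.621, 0.0]
wrist_force: [0.4, 0.3, 0.1]
finger_gap: 0.0302
grip_force: 39.9
t 5.28 tcp [ 0.6245 -0.1137  0.2022] xang 76.8 F [0.45 0.35 0.12] gap 0.0302 tilt [ 0.001 -0.   ] j6 1.49
roll -0.02 shift now [ 2.15 -4.6   0.54] after roll [ 2.17 -4.59  0.54]
```

```bash
python3 -m handwheel '{"deltas":[[-1,0.36,-0.765,0.09,0],[-1,0.36,-0.765,0.09,0],[-1,0.36,-0.765,0.09,0],[-1,0.36,-0.765,0.09,0],[-1,0.36,-0.765,0.09,0],[-1,0.36,-0.765,0.09,0],[-1,0,0,0,0],[-1,0,0,0,0]]}'; cat > look.py <<'E'
from h import *
import sys
# usage: look.py part tcp->spool z guess ; compares spool axis and pin axis per camera
n=sys.argv[1]; dz=float(sys.argv[2]); ylo=float(sys.argv[3]); tag=sys.argv[4]
s=status.get_state(); t=s['tcp_pos']; yaw=np.radians(-12.9); ux=np.array([np.cos(yaw),np.sin(yaw)]); uy=np.array([-np.sin(yaw),np.cos(yaw)])
for cn in('top','side'):
    Qs=[];Qp=[]
    for k in range(6):
        c=cam(cn); P=cloud(c).reshape(-1,3); F=c['frame'].reshape(-1,3).astype(int); ok=c['depth'].ravel()>0
        warm=(F[:,0]>F[:,2]+35) if n!='cap' else (F.max(1)<60)
        Qs.append(P[ok&warm&(np.linalg.norm(P-(t-[0,0,dz]),axis=1)<.045)])
        a=(P[:,:2]-[.497,.15])@uy
        Qp.append(P[ok&(abs((P[:,:2]-[.497,.15])@ux)<.015)&(abs(P[:,2]-.125)<.02)&(a>(ylo-.15)/.975)&(a<.05)])
    cv2.imwrite(f'pics/{tag}_{cn}.png',c['frame'][:,:,::-1])
    Qs,Qp=np.concatenate(Qs),np.concatenate(Qp)
    g=np.array([t[0],t[1],yaw,t[2]-dz]); p,e=fit(n,Qs,g,True); q,eq=fitpin(Qp,[.497,-yaw,.1225])
    rel=p[:2]-[q[0],.15]
    print(cn,len(Qs),'part',p.round(4),e.round(2),'part-tcp',(p[[0,1,3]]-t).round(4),'in stand axes',((p[:2]-t[:2])@ux).round(4),((p[:2]-t[:2])@uy).round(4))
    print('  pin',len(Qp),q.round(4),np.degrees(q[1]).round(1),eq.round(2),'part-pin dx',(rel@ux).round(4),'dz',(p[3]-q[2]).round(4),'along from y.15',(rel@uy).round(4))
E
python3 look.py wide .058 .09 w1; python3 to.py .465 .012 .1805 77
```

```text
clock: 6.28
tcp_pos: [0.4656, 0.0116, 0.1805]
orientation: [0.001, 0.783, 0.623, 0.0]
wrist_force: [0.4, -0.1, -0.6]
finger_gap: 0.0299
grip_force: 40.0
top 0 part [ 0.4656  0.0116 -0.2251  0.1225] nan part-tcp [ 0.     0.    -0.058] in stand axes 0.0 0.0
  pin 1460 [0.4962 0.224  0.1218] 12.8 0.96 part-pin dx 0.0011 dz 0.0007 along from y.15 -0.1417
side 3347 part [ 0.4697  0.0117 -0.2181  0.1249] 1.29 part-tcp [ 0.0041  0.0001 -0.0557] in stand axes 0.0039 0.001
  pin 151 [0.4979 0.2306 0.124 ] 13.2 0.55 part-pin dx 0.0034 dz 0.0009 along from y.15 -0.1411
t 6.88 tcp [0.465  0.0117 0.1802] xang 77.0 F [ 0.3   0.03 -0.82] gap 0.0304 tilt [-0.  0.] j6 1.65
roll -0.0 shift now [ 0.01 -0.   -0.01] after roll [ 0.01 -0.   -0.01]
  return _methods._mean(a, axis=axis, dtype=dtype,
  ret = ret.dtype.type(ret / rcount)
```

```bash
python3 - <<'E'
import cv2,numpy as np
a=cv2.imread('pics/w1_side.png')[140:240,160:280]; b=cv2.imread('pics/w1_top.png')[220:310,150:290]
a=cv2.resize(a,(480,400),interpolation=2)
cv2.imwrite('pics/c2.png',np.hstack([a[:,:400],cv2.resize(b,(400,257),interpolation=2)[:,:].copy() if 0 else cv2.copyMakeBorder(cv2.resize(b,(400,257),interpolation=2),0,143,0,0,0)]))
E
```

```text
(no output)
```

View pics/c2.png

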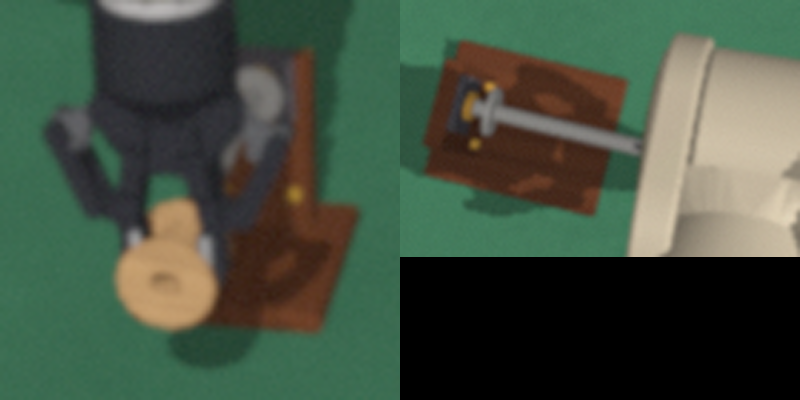

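```bash
python3 - <<'E'
from h import *
c=cam('side'); u=np.array([-.2238,-.9746,0]); t=status.get_state()['tcp_pos']; print(t)
im=cv2.imread('pics/w1_side.png').astype(int); m=((im[...,2]>im[...,0]+50)&(im[...,2]>140)).astype(np.uint8); m[:180]=0;m[240:]=0;m[:,:180]=0;m[:,230:]=0
v,uu=np.where(m); print('flange ext',uu.min(),uu.max(),v.min(),v.max())
for r in range(v.min(),v.max()+1): k=uu[v==r]; print(r,k.min(),k.max(),end='; ')
print()
for al in (0,.005,-.005):
    ctr=t-[0,0,.0575]+u*(.024+al)
    th=np.linspace(0,2*np.pi,200); x=np.array([.9746,-.2238,0])
    q=proj(c,ctr+.027*(np.cos(th)[:,None]*x+np.sin(th)[:,None]*[0,0,1])); print(al,'proj ext',q.min(0),q.max(0),'ctr',proj(c,ctr))
im0=cv2.imread('pics/side0.png').astype(int)
print('pin rows (initial): bright-grey extents')
for r in range(160,196):
    row=im0[r,200:235]; k=np.where((abs(row[:,2]-row[:,1])<22)&(row.sum(1)>300))[0]
    if len(k): print(r,200+k.min(),200+k.max(),end='; ')
print()
for x0,z0 in((.497,.1225),(.4981,.1235)):
  for along in(.0,.03,.06):
    ctr=np.array([x0-.065*.2296,.085,z0])-u*along
    print(x0,along,[proj(c,ctr+.006*np.array(d)).round(1).tolist() for d in ([.9746,-.2238,0],[-.9746,.2238,0],[0,0,1],[0,0,-1])])
E
```

```text
[0.46500166 0.01173701 0.18027446]
flange ext 189 213 190 221
190 203 206; 191 200 207; 192 199 208; 193 198 208; 194 198 208; 195 198 208; 196 198 209; 197 198 209; 198 199 209; 199 198 208; 200 196 208; 201 195 208; 202 192 208; 203 191 209; 204 191 209; 205 190 210; 206 190 211; 207 190 212; 208 189 212; 209 189 212; 210 189 213; 211 190 213; 212 190 213; 213 190 213; 214 190 212; 215 191 212; 216 192 212; 217 192 211; 218 193 210; 219 195 209; 220 197 208; 221 200 205; 
0 proj ext [187.56252511 200.5492595 ] [212.15357747 222.37477585] ctr [[199.81543712 211.58755258]]
0.005 proj ext [186.95984784 201.703474  ] [211.63819108 223.58256608] ctr [[199.25613967 212.7695603 ]]
-0.005 proj ext [188.16097264 199.40371651] [212.66527799 221.17572859] ctr [[200.37077346 210.41426208]]
pin rows (initial): bright-grey extents
160 216 229; 161 216 230; 162 215 230; 163 215 230; 164 215 230; 165 216 230; 166 216 230; 167 216 230; 168 217 229; 169 217 228; 170 217 227; 171 217 221; 172 216 221; 173 216 220; 174 215 220; 175 215 220; 176 214 219; 177 214 219; 178 213 218; 179 213 218; 180 213 217; 181 213 217; 182 213 216; 183 213 216; 184 210 215; 185 210 215; 186 209 215; 187 209 214; 188 208 214; 189 209 213; 190 209 213; 191 210 212; 
0.497 0.0 [[[212.8, 190.1]], [[207.7, 189.7]], [[210.1, 187.6]], [[210.4, 192.2]]]
0.497 0.03 [[[215.6, 184.1]], [[210.6, 183.8]], [[213.0, 181.7]], [[213.2, 186.2]]]
0.497 0.06 [[[218.3, 178.4]], [[213.4, 178.0]], [[215.8, 175.9]], [[215.9, 180.4]]]
0.4981 0.0 [[[213.3, 189.7]], [[208.2, 189.3]], [[210.6, 187.2]], [[210.8, 191.8]]]
0.4981 0.03 [[[216.1, 183.7]], [[211.1, 183.4]], [[213.5, 181.3]], [[213.7, 185.8]]]
0.4981 0.06 [[[218.7, 178.0]], [[213.8, 177.6]], [[216.2, 175.6]], [[216.4, 180.0]]]
```

```bash
python3 -m handwheel '{"deltas":[[-1,0.3,-0.055,0.012,0],[-1,0.4,0,0,0],[-1,0.3,0,0,0],[-1,0,0,0,0],[-1,0,0,0,0]]}'; python3 to.py .512 .2166 .18 77
python3 -m handwheel '{"deltas":[[-1,0.1,0,0,0],[-1,0.1,0,0,0],[-1,0.1,0,0,0],[-1,0,0,0,0]]}'; python3 to.py .512 .2166 .18 77
```

```text
clock: 7.55
tcp_pos: [0.4718, 0.0515, 0.1798]
orientation: [0.0, 0.782, 0.623, -0.0]
wrist_force: [-0.5, 1.2, -0.7]
finger_gap: 0.03
grip_force: 40.0
t 7.55 tcp [0.4718 0.0515 0.1798] xang 77.0 F [-0.48  1.2  -0.69] gap 0.03 tilt [-0. -0.] j6 1.74
roll 0.0 shift now [ 4.25  0.05 -0.01] after roll [ 4.25  0.05 -0.01]
clock: 8.05
tcp_pos: [0.4746, 0.0631, 0.1798]
orientation: [0.0, 0.782, 0.623, 0.0]
wrist_force: [-0.2, -0.0, -0.9]
finger_gap: 0.0299
grip_force: 40.0
t 8.05 tcp [0.4746 0.0631 0.1798] xang 77.0 F [-0.19 -0.04 -0.85] gap 0.0299 tilt [0. 0.] j6 1.76
roll 0.0 shift now [ 3.95  0.05 -0.  ] after roll [ 3.95  0.05 -0.  ]
```

```bash
for i in 1; do python3 -m handwheel '{"deltas":[[-1,0.1,0,0,0],[-1,0.1,0,0,0],[-1,0,0,0,0]]}'|sed -n '2p;4p'; python3 -m handwheel '{"deltas":[[-1,0.1,0,0,0],[-1,0.1,0,0,0],[-1,0,0,0,0]]}'|sed -n '2p;4p'; done
```

```text
tcp_pos: [0.4764, 0.071, 0.1798]
wrist_force: [-0.1, -0.2, -1.2]
tcp_pos: [0.4782, 0.0788, 0.1798]
wrist_force: [0.1, -0.5, 0.1]
```

```bash
python3 -m handwheel '{"deltas":[[-1,0.12,0,0,0],[-1,0.12,0,0,0],[-1,0.12,0,0,0],[-1,0,0,0,0]]}'|sed -n '2p;4p';  python3 -m handwheel '{"deltas":[[-1,0.12,0,0,0],[-1,0.12,0,0,0],[-1,0.12,0,0,0],[-1,0,0,0,0]]}'|sed -n '2p;4p'; python3 to.py .512 .2166 .18 77
```

```text
tcp_pos: [0.4819, 0.0933, 0.1801]
wrist_force: [1.1, -0.1, 3.2]
tcp_pos: [0.4848, 0.1073, 0.1798]
wrist_force: [1.2, 0.6, 2.5]
t 9.8 tcp [0.4848 0.1073 0.1798] xang 77.1 F [1.19 0.64 2.53] gap 0.0298 tilt [0.    0.001] j6 1.85
roll 0.01 shift now [ 2.82  0.05 -0.  ] after roll [ 2.82  0.05 -0.  ]
```

```bash
python3 -m handwheel '{"deltas":[[-1,0.2,0,0,0],[-1,0.2,0,0,0],[-1,0.2,0,0,0],[-1,0.2,0,0,0],[-1,0.2,0,0,0],[-1,0,0,0,0]]}'|sed -n '2p;4p';  python3 -m handwheel '{"deltas":[[-1,0.2,0,0,0],[-1,0.2,0,0,0],[-1,0.2,0,0,0],[-1,0.15,0,0,0],[-1,0,0,0,0]]}'|sed -n '2p;4p'; python3 -m handwheel '{"deltas":[[-1,0.1,0,0,0],[-1,0.1,0,0,0],[-1,0,0,0,0]]}'|sed -n '2p;4p';python3 to.py .512 .2166 .18 77
```

```text
tcp_pos: [0.4934, 0.1463, 0.1795]
wrist_force: [0.3, 0.1, -0.7]
tcp_pos: [0.5004, 0.1753, 0.1798]
wrist_force: [0.7, 0.9, -0.9]
tcp_pos: [0.5022, 0.1828, 0.1798]
wrist_force: [0.2, 0.7, -1.3]
t 11.55 tcp [0.5022 0.1828 0.1798] xang 77.0 F [ 0.17  0.73 -1.28] gap 0.0302 tilt [0. 0.] j6 2.0
roll 0.0 shift now [ 0.88  0.05 -0.  ] after roll [ 0.88  0.05 -0.  ]
```

```bash
python3 -m handwheel '{"deltas":[[-1,0.1,0,0,0],[-1,0.1,0,0,0],[-1,0,0,0,0]]}'|sed -n '2p;4p'; python3 -m handwheel '{"deltas":[[-1,0.1,0,0,0],[-1,0,0,0,0]]}'|sed -n '2p;4p';python3 -m handwheel '{"deltas":[[-1,0.1,0,0,0],[-1,0,0,0,0]]}'|sed -n '2p;4p';
```

```text
tcp_pos: [0.5041, 0.1907, 0.1798]
wrist_force: [-0.4, 0.1, -1.5]
tcp_pos: [0.5049, 0.1945, 0.1798]
wrist_force: [-0.0, 0.7, -1.5]
tcp_pos: [0.5056, 0.1979, 0.1798]
wrist_force: [-0.8, -3.7, 1.8]
```

```bash
python3 -m handwheel '{"deltas":[[0.3,0,0,0,0],[1,0,0,0,0],[1,0,0,0,0],[1,0,0,0,0],[1,0,0,0,0],[1,0,0,-0.5,0],[1,0,0,-0.8,0],[1,0,0,-0.8,0],[1,0,0,-0.2,0]]}'; python3 to.py .4718 -.1175 .2 111; python3 - <<'E'
from h import *
c=cam('side'); cv2.imwrite('pics/w2.png',cv2.resize(c['frame'][120:300,150:310,::-1],None,fx=3.3,fy=3.3,interpolation=2))
E
```

```text
clock: 13.55
tcp_pos: [0.5068, 0.1984, 0.2741]
orientation: [0.001, 0.783, 0.623, 0.002]
wrist_force: [0.4, 1.2, -0.4]
finger_gap: 0.0854
grip_force: 0.0
t 13.55 tcp [0.5068 0.1984 0.2741] xang 77.0 F [ 0.44  1.18 -0.37] gap 0.0854 tilt [0.004 0.001] j6 2.02
roll -3.4 shift now [-7.9   0.92  1.84] after roll [-7.06 -3.65  1.82]
```

View pics/w2.png

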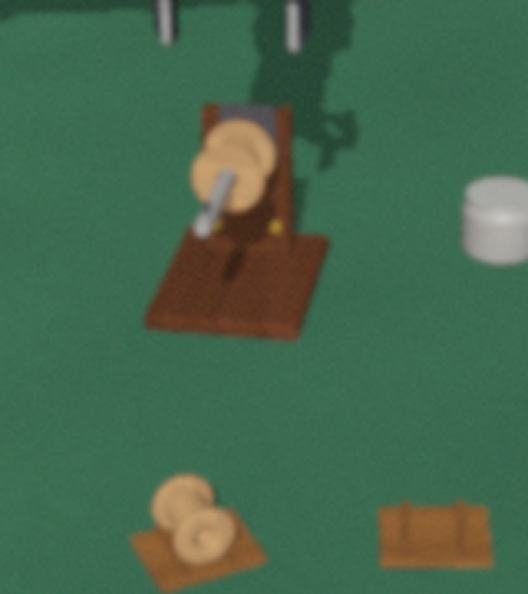

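The wide spool sits on the pin back at the plate, around crop pixel (235,165). Everything else is in place. The narrow spool is next.

```bash
python3 -m handwheel '{"deltas":[[1,0,0,0,-0.85],[1,0,0,0,-0.85],[1,0,0,0,-0.85],[1,0,0,0,-0.85],[1,-0.88,-0.45,0,0],[1,-0.88,-0.45,0,0],[1,-0.88,-0.45,0,0],[1,-0.88,-0.45,0,0],[1,-0.88,-0.45,0,0],[1,-0.88,-0.45,0.6,0],[1,-0.88,-0.45,0.6,0],[1,-0.88,-0.45,0.6,0],[1,0,0,0,0]]}'|head -1; python3 to.py .472 -.1178 .084 111
```

```text
clock: 15.22
t 15.22 tcp [ 0.4702 -0.1177  0.1967] xang 110.8 F [-0.35 -0.42 -0.06] gap 0.0852 tilt [-0.005  0.002] j6 0.8
roll -0.02 shift now [-0.03  0.05  2.82] after roll [-0.03  0.05  2.82]
```

```bash
python3 -m handwheel '{"deltas":[[1,-0.03,0.05,0.8,0],[1,0,0,0.8,0],[1,0,0,0.7,0],[1,0,0,0.5,0],[1,0,0,0,0],[-1,0,0,0,0],[-1,0,0,0,0],[-1,0,0,0,0],[-1,0,0,0,0],[-1,0,0,0,0],[-1,0,0,0,0],[-1,0,0,0,0]]}'; python3 to.py .472 -.1178 .2 111
```

```text
clock: 16.73
tcp_pos: [0.4738, -0.1173, 0.0886]
orientation: [-0.0, 0.567, 0.824, -0.001]
wrist_force: [-5.3, -2.0, 7.2]
finger_gap: 0.0241
grip_force: 39.0
t 16.73 tcp [ 0.4738 -0.1173  0.0886] xang 111.0 F [-5.32 -1.95  7.2 ] gap 0.0241 tilt [-0.001 -0.002] j6 0.8
roll -0.0 shift now [ 0.   -0.05 -2.79] after roll [ 0.   -0.05 -2.79]
```

```bash
python3 -m handwheel '{"deltas":[[-1,0,0,-0.5,0],[-1,0,0,-0.8,0],[-1,0,0,-0.8,0],[-1,0,0,-0.4,0],[-1,0,0,0,0.85],[-1,0,0,0,0.85],[-1,0,0,0,0.85],[-1,0,0,0,0.85]]}'|head -2; python3 to.py .4629 .012 .1846 77
```

```text
clock: 17.73
tcp_pos: [0.4744, -0.1167, 0.188]
t 17.73 tcp [ 0.4744 -0.1167  0.188 ] xang 76.7 F [-0.   -1.79 -0.9 ] gap 0.0244 tilt [0. 0.] j6 1.4
roll -0.03 shift now [ 3.07 -1.02  0.09] after roll [ 3.07 -1.01  0.09]
```

```bash
python3 -m handwheel '{"deltas":[[-1,0.77,-0.25,0.02,-0.03],[-1,0.77,-0.25,0.02,0],[-1,0.77,-0.25,0.02,0],[-1,0.76,-0.26,0.03,0],[-1,0,0,0,0],[-1,0,0,0,0]]}'|head -2; python3 look.py narrow .0626 .09 n1 2>/dev/null; python3 to.py .4629 .012 .1846 77; python3 - <<'E'
import cv2
im=cv2.imread('pics/n1_side.png').astype(int); m=((im[...,2]>im[...,0]+50)&(im[...,2]>140)); 
import numpy as np
m[:180]=0;m[240:]=0;m[:,:180]=0;m[:,228:]=0; v,u=np.where(m)
for r in range(v.min(),v.max()+1): k=u[v==r]; print(r,k.min(),k.max(),end='; ') if len(k) else 0
from h import *
c=cam('side'); t=status.get_state()['tcp_pos']; th=np.linspace(0,2*np.pi,200)
ctr=t-[0,0,.0626]+np.array([-.2238,-.9746,0])*.021; q=proj(c,ctr+.02*(np.cos(th)[:,None]*[.9746,-.2238,0]+np.sin(th)[:,None]*[0,0,1])); print(q.min(0),q.max(0))
E
```

```text
clock: 18.48
tcp_pos: [0.4625, 0.0118, 0.1845]
top 0 part [ 0.4625  0.0118 -0.2251  0.1219] nan part-tcp [ 0.      0.     -0.0626] in stand axes 0.0 0.0
  pin 2205 [0.4951 0.2639 0.1309] 15.1 2.53 part-pin dx -0.0009 dz -0.009 along from y.15 -0.142
side 1917 part [ 0.4675  0.0129 -0.1922  0.1247] 1.39 part-tcp [ 0.0051  0.0011 -0.0598] in stand axes 0.0047 0.0022
  pin 444 [0.5    0.3047 0.1239] 17.5 1.32 part-pin dx -0.0011 dz 0.0008 along from y.15 -0.1409
t 19.07 tcp [0.4623 0.0118 0.1842] xang 77.3 F [ 0.68  0.55 -0.95] gap 0.0241 tilt [0. 0.] j6 1.64
roll 0.03 shift now [ 0.01  0.01 -0.01] after roll [ 0.01  0.01 -0.01]
194 200 206; 195 199 206; 196 198 206; 197 198 206; 198 199 206; 199 199 205; 200 199 205; 201 198 205; 202 197 205; 203 195 206; 204 194 206; 205 193 206; 206 192 207; 207 192 208; 208 192 208; 209 192 209; 210 192 209; 211 192 209; 212 193 209; 213 193 208; 214 193 208; 215 194 207; 216 195 206; 217 197 205; 218 200 203; [189.85008784 203.23519318] [208.00950816 219.36089809]
```

```bash
python3 -m handwheel '{"deltas":[[-1,0.3,0,0,0.03],[-1,0.4,0,0,0],[-1,0.4,0,0,0],[-1,0,0,0,0]]}'|sed -n '2p;4p'; python3 -m handwheel '{"deltas":[[-1,0.1,0,0,0],[-1,0.1,0,0,0],[-1,0.1,0,0,0],[-1,0,0,0,0]]}'|sed -n '2p;4p';python3 -m handwheel '{"deltas":[[-1,0.1,0,0,0],[-1,0.1,0,0,0],[-1,0,0,0,0]]}'|sed -n '2p;4p'; python3 to.py .4782 .0788 .1846 77
```

```text
tcp_pos: [0.4723, 0.0564, 0.1842]
wrist_force: [0.7, 0.0, -1.1]
tcp_pos: [0.4749, 0.0666, 0.1842]
wrist_force: [-0.1, 0.5, -0.6]
tcp_pos: [0.4767, 0.0746, 0.1842]
wrist_force: [0.4, 0.6, -0.6]
t 20.5 tcp [0.4767 0.0746 0.1842] xang 77.0 F [ 0.37  0.57 -0.58] gap 0.0241 tilt [0. 0.] j6 1.79
roll 0.0 shift now [ 0.11  0.01 -0.01] after roll [ 0.11  0.01 -0.01]
```

```bash
python3 -m handwheel '{"deltas":[[-1,0.12,0,0,0],[-1,0.12,0,0,0],[-1,0.12,0,0,0],[-1,0,0,0,0]]}'|sed -n '2p;4p';  python3 -m handwheel '{"deltas":[[-1,0.15,0,0,0],[-1,0.15,0,0,0],[-1,0.15,0,0,0],[-1,0,0,0,0]]}'|sed -n '2p;4p'; python3 -m handwheel '{"deltas":[[-1,0.15,0,0,0],[-1,0.15,0,0,0],[-1,0.15,0,0,0],[-1,0.15,0,0,0],[-1,0,0,0,0]]}'|sed -n '2p;4p'
```

```text
tcp_pos: [0.4806, 0.0891, 0.1847]
wrist_force: [0.4, 1.5, 2.2]
tcp_pos: [0.4841, 0.1068, 0.1842]
wrist_force: [0.5, 1.8, 2.7]
tcp_pos: [0.489, 0.13, 0.1837]
wrist_force: [0.1, 0.0, -1.0]
```

```bash
python3 -m handwheel '{"deltas":[[-1,0.1,0,0,0],[-1,0.1,0,0,0],[-1,0.1,0,0,0],[-1,0,0,0,0]]}'|sed -n '2p;4p'; python3 -m handwheel '{"deltas":[[-1,0.1,0,0,0],[-1,0,0,0,0]]}'|sed -n '2p;4p'; python3 -m handwheel '{"deltas":[[-1,0.1,0,0,0],[-1,0,0,0,0]]}'|sed -n '2p;4p'
```

```text
tcp_pos: [0.4921, 0.1413, 0.1842]
wrist_force: [0.4, -0.0, -0.4]
tcp_pos: [0.493, 0.1451, 0.1843]
wrist_force: [-0.1, -0.9, -0.3]
tcp_pos: [0.4939, 0.149, 0.1842]
wrist_force: [-0.2, -1.1, -0.4]
```

```bash
python3 -m handwheel '{"deltas":[[-1,0.08,0,0,0],[-1,0,0,0,0]]}'|sed -n '2p;4p'; python3 -m handwheel '{"deltas":[[-1,0.08,0,0,0],[-1,0,0,0,0]]}'|sed -n '2p;4p'
```

```text
tcp_pos: [0.4944, 0.1517, 0.1842]
wrist_force: [-0.7, -2.1, 0.0]
tcp_pos: [0.4951, 0.1548, 0.1842]
wrist_force: [-1.0, -4.5, 0.5]
```

```bash
python3 -m handwheel '{"deltas":[[0.3,0,0,0,0],[1,0,0,0,0],[1,0,0,0,0],[1,0,0,0,0],[1,0,0,0,0],[1,0,0,-0.5,0],[1,0,0,-0.8,0],[1,0,0,-0.8,0],[1,0,0,-0.2,0],[1,0,0,0,0]]}'|head -2; python3 to.py .5545 -.2522 .2 86; python3 - <<'E'
from h import *
c=cam('side'); cv2.imwrite('pics/n2.png',cv2.resize(c['frame'][130:240,180:310,::-1],None,fx=4,fy=4,interpolation=2))
E
```

```text
clock: 24.88
tcp_pos: [0.4954, 0.155, 0.2762]
t 24.88 tcp [0.4954 0.155  0.2762] xang 77.0 F [ 0.91  0.2  -1.27] gap 0.0852 tilt [0.001 0.   ] j6 1.95
roll -0.9 shift now [-9.59  3.73  1.91] after roll [-10.05   2.18   1.9 ]
```

View pics/n2.png

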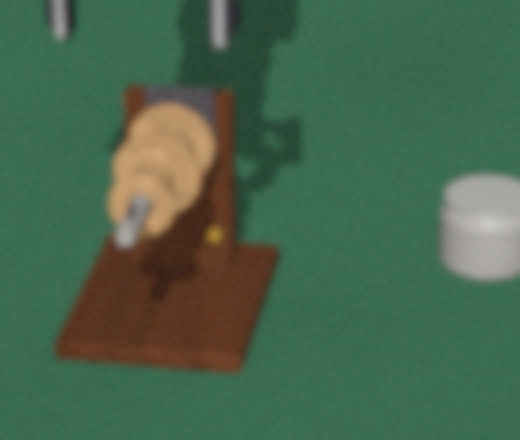

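Both spools now sit on the pin, the narrow one around crop pixel (145,200). The cap is next.

```bash
python3 -m handwheel '{"deltas":[[1,0,0,0,-0.9],[1,-0.91,0.2,0,0],[1,-0.91,0.2,0,0],[1,-0.91,0.2,0,0],[1,-0.91,0.2,0,0],[1,-0.91,0.2,0,0],[1,-0.91,0.2,0,0],[1,-0.92,0.2,0,0],[1,-0.92,0.2,0.5,0],[1,-0.92,0.2,0.5,0],[1,-0.92,0.2,0.5,0],[1,-0.92,0.2,0.4,0],[1,0,0,0,0],[1,0,0,0,0]]}'|head -1; python3 to.py .5545 -.2522 .082 86
```

```text
clock: 26.68
t 26.68 tcp [ 0.5542 -0.252   0.1989] xang 86.0 F [0.62 0.33 0.42] gap 0.0853 tilt [-0.002  0.002] j6 1.08
roll -0.0 shift now [-0.01  0.01  2.92] after roll [-0.01  0.01  2.92]
```

```bash
python3 -m handwheel '{"deltas":[[1,0,0,0.8,0],[1,0,0,0.8,0],[1,0,0,0.8,0],[1,0,0,0.52,0],[1,0,0,0,0],[-1,0,0,0,0],[-1,0,0,0,0],[-1,0,0,0,0],[-1,0,0,0,0],[-1,0,0,0,0],[-1,0,0,0,0],[-1,0,0,0,0]]}' 60; python3 to.py .5545 -.2522 .2 77
```

```text
clock: 28.18
tcp_pos: [0.5542, -0.2528, 0.0849]
orientation: [0.0, 0.732, 0.682, -0.001]
wrist_force: [-4.8, 0.7, 8.1]
finger_gap: 0.033
grip_force: 61.3
t 28.18 tcp [ 0.5542 -0.2528  0.0849] xang 86.0 F [-4.78  0.66  8.07] gap 0.033 tilt [-0.001 -0.001] j6 1.08
roll 0.9 shift now [ 0.01  0.   -2.88] after roll [ 0.01  0.   -2.88]
```

```bash
python3 -m handwheel '{"deltas":[[-1,0,0,-0.5,0],[-1,0,0,-0.8,0],[-1,0,0,-0.8,0],[-1,0,0,-0.5,0.45],[-1,0,0,0,0.45],[-1,0,0,0,0]]}'|head -2; python3 to.py .4625 .0118 .1827 77
```

```text
clock: 28.92
tcp_pos: [0.5551, -0.2527, 0.1882]
t 28.93 tcp [ 0.5551 -0.2527  0.1882] xang 77.0 F [-0.15 -0.46 -0.36] gap 0.0338 tilt [ 0.001 -0.001] j6 1.24
roll 0.0 shift now [ 5.93 -3.74  0.13] after roll [ 5.92 -3.74  0.13]
```

```bash
python3 -m handwheel '{"deltas":[[-1,0.74,-0.47,0.016,0],[-1,0.74,-0.47,0.016,0],[-1,0.74,-0.47,0.016,0],[-1,0.74,-0.47,0.016,0],[-1,0.74,-0.47,0.016,0],[-1,0.74,-0.47,0.016,0],[-1,0.74,-0.46,0.016,0],[-1,0.74,-0.46,0.016,0],[-1,0,0,0,0],[-1,0,0,0,0]]}'|head -2; python3 to.py .4625 .0118 .1827 77;  python3 - <<'E'
from h import *
c=cam('side'); im=c['frame'].astype(int); t=status.get_state()['tcp_pos']; th=np.linspace(0,2*np.pi,200)
ctr=t-[0,0,.0609]+np.array([-.2238,-.9746,0])*.014; q=proj(c,ctr+.018*(np.cos(th)[:,None]*[.9746,-.2238,0]+np.sin(th)[:,None]*[0,0,1])); print(q.min(0),q.max(0))
cv2.imwrite('pics/c3.png',cv2.resize(c['frame'][160:240,160:260,::-1],None,fx=6,fy=6,interpolation=2))
E
```

```text
clock: 30.18
tcp_pos: [0.4627, 0.0116, 0.1824]
t 30.18 tcp [0.4627 0.0116 0.1824] xang 77.1 F [ 0.66 -0.86 -0.89] gap 0.033 tilt [ 0.001 -0.   ] j6 1.65
roll 0.01 shift now [ 0.   -0.01 -0.01] after roll [ 0.   -0.01 -0.01]
[191.8734994  202.62890186] [208.14498481 217.09501307]
```

View pics/c3.png

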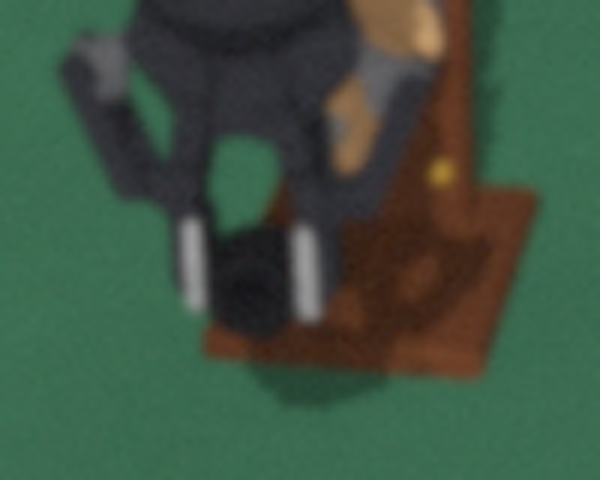

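The cap is held square between the pads, around crop pixel (250,280). I'll slide it on.

```bash
python3 -m handwheel '{"deltas":[[-1,0.4,-0.01,0,0],[-1,0.5,0,0,0],[-1,0.4,0,0,0],[-1,0,0,0,0]]}'|sed -n '2p;4p'; python3 -m handwheel '{"deltas":[[-1,0.1,0,0,0],[-1,0.1,0,0,0],[-1,0,0,0,0]]}'|sed -n '2p;4p';python3 -m handwheel '{"deltas":[[-1,0.1,0,0,0],[-1,0.1,0,0,0],[-1,0,0,0,0]]}'|sed -n '2p;4p'; python3 to.py .4782 .0788 .1825 77
```

```text
tcp_pos: [0.4741, 0.0635, 0.1822]
wrist_force: [-0.3, -0.1, 0.4]
tcp_pos: [0.4756, 0.0703, 0.1823]
wrist_force: [-0.1, 0.9, -0.6]
tcp_pos: [0.4774, 0.0784, 0.1823]
wrist_force: [-0.0, -0.4, -0.6]
t 31.48 tcp [0.4774 0.0784 0.1823] xang 77.0 F [-0.03 -0.36 -0.61] gap 0.0334 tilt [0. 0.] j6 1.79
roll 0.0 shift now [ 0.01  0.02 -0.  ] after roll [ 0.01  0.02 -0.  ]
```

```bash
python3 -m handwheel '{"deltas":[[-1,0.12,0,0,0],[-1,0.12,0,0,0],[-1,0.12,0,0,0],[-1,0,0,0,0]]}'|sed -n '2p;4p';  python3 -m handwheel '{"deltas":[[-1,0.12,0,0,0],[-1,0.12,0,0,0],[-1,0.12,0,0,0],[-1,0,0,0,0]]}'|sed -n '2p;4p'; python3 -m handwheel '{"deltas":[[-1,0.1,0,0,0],[-1,0.1,0,0,0],[-1,0,0,0,0]]}'|sed -n '2p;4p'
```

```text
tcp_pos: [0.4809, 0.0927, 0.1826]
wrist_force: [-0.3, 0.3, 1.8]
tcp_pos: [0.4842, 0.1071, 0.1825]
wrist_force: [1.0, 1.1, 2.2]
tcp_pos: [0.4857, 0.1146, 0.1823]
wrist_force: [0.5, 0.4, 2.8]
```

```bash
for k in 1; do python3 -m handwheel '{"deltas":[[-1,0.1,0,0,0],[-1,0,0,0,0]]}'|sed -n '2p;4p'; python3 -m handwheel '{"deltas":[[-1,0.1,0,0,0],[-1,0,0,0,0]]}'|sed -n '2p;4p'; python3 -m handwheel '{"deltas":[[-1,0.05,0,0,0],[-1,0,0,0,0]]}'|sed -n '2p;4p'; done
```

```text
tcp_pos: [0.4866, 0.1182, 0.1823]
wrist_force: [-0.4, -0.8, 3.0]
tcp_pos: [0.4873, 0.1214, 0.1823]
wrist_force: [-0.9, -5.2, 4.1]
tcp_pos: [0.4877, 0.1231, 0.1823]
wrist_force: [-1.5, -5.8, 4.0]
```

```bash
python3 -m handwheel '{"deltas":[[-1,0.04,0,0,0],[-1,0,0,0,0]]}'|sed -n '2p;4p'; python3 -m handwheel '{"deltas":[[-1,0.04,0,0,0],[-1,0,0,0,0]]}'|sed -n '2p;4p'
```

```text
tcp_pos: [0.4879, 0.1243, 0.1822]
wrist_force: [-1.3, -7.8, 3.9]
tcp_pos: [0.4882, 0.1256, 0.1822]
wrist_force: [-2.5, -7.8, 5.0]
```

```bash
python3 -m handwheel '{"deltas":[[-1,0.03,0,0,0],[-1,0,0,0,0]]}'|sed -n '2p;4p'; python3 -m handwheel '{"deltas":[[-1,0.03,0,0,0],[-1,0,0,0,0]]}'|sed -n '2p;4p'
```

```text
tcp_pos: [0.4884, 0.1266, 0.1821]
wrist_force: [-1.2, -8.6, 5.5]
tcp_pos: [0.4887, 0.1277, 0.1821]
wrist_force: [-2.7, -9.7, 5.3]
```

```bash
python3 -m handwheel '{"deltas":[[-1,0.03,0,0,0],[-1,0,0,0,0]]}'|sed -n '2p;4p'; python3 - <<'E'
from h import *
c=cam('side'); a=cv2.resize(c['frame'][160:210,190:250,::-1],None,fx=8,fy=8,interpolation=2)
cv2.imwrite('pics/c4.png',a)
E
```

```text
tcp_pos: [0.4889, 0.1287, 0.1821]
wrist_force: [-1.6, -10.6, 5.7]
```

View pics/c4.png

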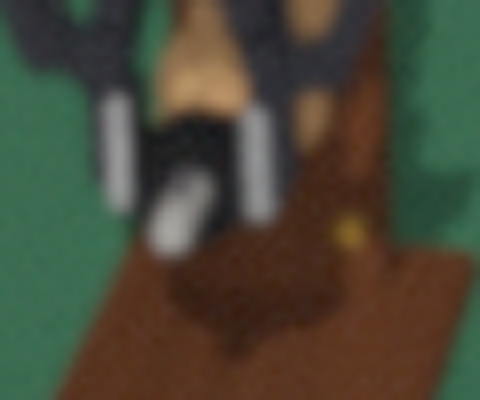

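```bash
python3 -m handwheel '{"deltas":[[-1,-0.04,0,0,0],[-1,0,0,0,0]]}'|sed -n '2p;4p'; python3 -m handwheel '{"deltas":[[-1,-0.04,0,0,0],[-1,0,0,0,0]]}'|sed -n '2p;4p';  python3 -m handwheel '{"deltas":[[-1,-0.04,0,0,0],[-1,0,0,0,0]]}'|sed -n '2p;4p'
```

```text
tcp_pos: [0.4887, 0.128, 0.182]
wrist_force: [-0.6, -6.4, 3.3]
tcp_pos: [0.4885, 0.1267, 0.182]
wrist_force: [0.2, -5.5, 2.4]
tcp_pos: [0.4882, 0.1254, 0.1821]
wrist_force: [0.4, -6.3, 1.3]
```

```bash
python3 -m handwheel '{"deltas":[[-1,-0.04,0,0,0],[-1,0,0,0,0]]}'|sed -n '2p;4p'; python3 -m handwheel '{"deltas":[[-1,-0.04,0,0,0],[-1,0,0,0,0]]}'|sed -n '2p;4p';  python3 -m handwheel '{"deltas":[[-1,-0.04,0,0,0],[-1,0,0,0,0]]}'|sed -n '2p;4p'
```

```text
tcp_pos: [0.4878, 0.124, 0.1821]
wrist_force: [-0.4, -4.7, -0.7]
tcp_pos: [0.4877, 0.1233, 0.1821]
wrist_force: [1.2, 2.3, -2.1]
tcp_pos: [0.4876, 0.1228, 0.1822]
wrist_force: [1.8, 7.5, -4.4]
```

The pull-back meets a firm stop at y≈0.124, so the catch is holding the cap. I'll ease off the load, let go and back away.

```bash
python3 -m handwheel '{"deltas":[[-1,0.05,0,0,0],[-1,0.02,0,0,0],[0.3,0,0,0,0],[1,0,0,0,0],[1,0,0,0,0],[1,0,0,0,0],[1,0,0,0,0],[1,0,0,-0.5,0],[1,0,0,-0.8,0],[1,0,0,-0.8,0],[1,-0.3,0,-0.5,0],[1,0,0,0,0],[1,0,0,0,0]]}'; python3 - <<'E'
from h import *
c=cam('side'); a=cv2.resize(c['frame'][140:220,190:310,::-1],None,fx=6,fy=6,interpolation=2)
cv2.imwrite('pics/c5.png',a)
E
```

```text
clock: 38.02
tcp_pos: [0.4849, 0.1122, 0.2854]
orientation: [-0.0, 0.783, 0.622, -0.0]
wrist_force: [0.2, -0.4, -0.7]
finger_gap: 0.0852
grip_force: 0.0
```

View pics/c5.png

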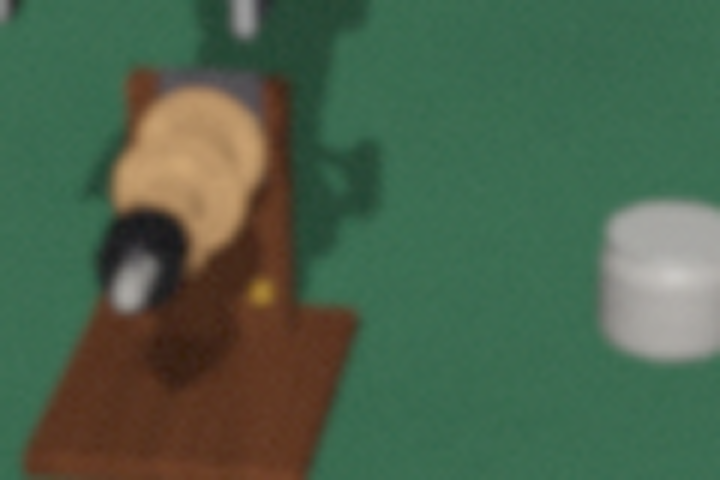

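The cap is on the pin at about crop pixel (143,258), held behind the catch, with both spools pressed back behind it. The gripper is clear, so I'm handing in.

```bash
python3 -c "from workcell import hand_in; print(hand_in())"
```

```text
the job is handed in; nothing more can be done
None
```

The job is handed in: the wide spool, narrow spool and cap are on the pin against the plate, the catch held the cap when I pulled back on it, and the arm is clear at about 38 s on the clock; no verdict came back.

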